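# Slide the tool tray across the gap and latch it in the dock

## Robot

A 6-joint arm with a two-finger parallel gripper is mounted at the origin on a cart in front of the work surface, level with it; the furniture and walls round the work are solid. World frame = base frame: x ahead of the robot, y to its left, z up, the work surface at z = 0. Lengths are in m, angles in rad, forces in N, time in s.
With the tool pointing down it reaches from about 0.3 to 0.875 m from the base axis. Payload 6.4 kg.
Tool frame: the origin (TCP) lies between the finger pads; the fingertips stand 11 mm ahead of it and the grasp point (between the pads) lies 8 mm behind it; z points along the fingers, y is the line along which they close (so a half turn about z gives the same grasp; the last joint's range is limited). The gripper opens to 85 mm and grips with 20 to 120 N. Pads are 22 mm wide; open, the fingers measure 114 mm over their backs; the gripper's body (76 mm by 85 mm) begins 54 mm behind the grasp point. The pads swing forward as they close: fully open they stand 13 mm farther back than shut.
Start: joints at [-1.503, 0.181, 1.607, -0, 1.354, -0.206], TCP at [0.155, -0.554, 0.242] pointing down, gripper open.
Joint ranges: [-2.99, 2.99], [-0.89, 2.07], [0.3, 2.58], [-1.14, 4.28], [0, 2.63], [-3.12, 3.12]. Speed limits (rad/s): [2.57, 2.57, 3.01, 3.14, 3.14, 3.14].

## Interface

Orientations are given as [roll, pitch, yaw] about the fixed x, y, z axes, in that order (R = Rz(yaw) Ry(pitch) Rx(roll)).
In Python, from plant import r gives the robot as it stands.
- The arm moves only by the tool drive_tool, never from a script. Its argument "deltas" is a list of rows, each a list of 7 numbers: the turn, a rotation vector about the tool's x, y, z in degrees, then the shift along the tool's x, y, z in mm, then the finger opening in mm, from 0 to 85.4. In form: [[ax, ay, az, x, y, z, claw], ...]. A call has 1 to 8 rows; each row shifts and turns the commanded pose from where the row before left it, along the tool's axes as they then stand; what a row does not reach is not made up. A row lasts 1/8 s, in which the tool goes at most 62.5 mm and 10.7 degrees, less where a joint would pass 70% of its speed; a pose out of reach is approached as far as the arm can. A call is refused whole if a number of a shift passes 62.5 or a number of a turn 10.7, either way. A call with a gripper value outside its range is refused whole. The fingers move at their own pace and stop on an object; "force" is the grip in N (left out, the last holds). Time passes only in rows, so rows that do not move let the fingers close. It gives the time, the measured TCP pose, the force, the opening and the grip force at its end, in the units of the state.
- r.get_state(): the state, without advancing time (a new reading comes with each control period).
- r.snapshot(name): name is "scene" or "top" or "wrist"; returns (picture, depth): 420x560x3 uint8, blue, green, red; 420x560 float32, m along the optical axis (not along the pixel's ray), 0 where there is no reading.
- r.camera_params(name): a dict with "fx", "fy", "cx", "cy" (pixels), "k1" (the pictures are not rectified: a ray, as slopes to the right and down, at radius r is drawn at 1 + k1 r^2 times it, then the intrinsics apply), "R" (3x3) and "t" (3): a world point X has camera coordinates R X + t; the wrist camera has in their place "hand_eye" (4x4, takes a point from camera to tool coordinates, whose origin is the TCP and whose axes are the flange's). Camera axes: x right, y down, z forward; pixel columns grow to the right and rows downward; lengths in m; the calibration is good to about 2 mm. A picture is of the moment at which its call begins: read the wrist's pose just before it. camera_params takes no time and is no camera call.
- r.hand_in(): hands the job in; it is judged then, once.
The state is a dict: "time_s": time; "joints": joint angles; "dq": joint speeds; "joint_torque": joint torques, N m; "tool_pos": TCP position; "tcp_rot": TCP orientation; "contact_force": force on the tool from outside, world axes, zero at the start; "wrist_torque": the same for the moment, N m; "finger_gap": opening from 0.0 (shut) to 1.0 (fully open); "finger_force": force on a finger pad.
Only numpy, scipy, OpenCV 4.12 (cv2) and the standard library are available. Lean on these libraries where they do the work, as an engineer would, in place of code of your own. Each camera call takes 0.05 s, during which the arm holds its last target. There are 200 camera calls.

## Task

Slide the green tray, with the tape measure in it, across the open gap from the wooden stand onto the grey docking stand and press it home against the sprung rubber buffer until the catch pin has sprung up behind the tray and holds it; then let go. Keep the tray down on the stands and level all the way: do not lift it, do not let either end sag into the gap, and do not ram the buffer or the guides. Leave the oil can, glue bottle and pencil tin nearby where they stand.

Things in the scene. Friction and masses are not known exactly. Their poses are not given: they have to be found in the camera images.
- tray: Green open tray, 140 mm long (own x), 100 wide (own y), walls 30 high, about 0.2 kg. Origin: centre of its underside; own +x points to the nose, which goes first. The last 10 mm of underside at the nose rise as a 37 degree chamfer; the tail is square. Nose-heavy: it balances about 50 mm from the nose, which drops into the gap unless the tail is held down. Slick underside (friction about 0.2).
- tray_handle (a point): Centre of the tray's wooden handle bar, at x = -58, z = +65 mm in the tray's frame (115 mm above the bench). The bar is 12 mm thick along the tray's x, 62 long along its y and 22 high, on two thin posts 54 mm apart; free above and at both sides, so it can be gripped from above across its 12 mm.
- tray_nose (a point): Point on the tray's underside on its middle line, 10 mm behind the nose, where the chamfer begins (tray frame x = +60 mm, z = 0). Its height is 50 mm while the tray lies on the stands.
- tray_tail (a point): Point on the tray's underside on its middle line at the very tail (tray frame x = -70 mm, z = 0). Its height is 50 mm while the tray lies on the stands.
- tape_measure: Yellow tape measure, 62 x 85 x 37 mm, about 0.35 kg, lying loose in the tray's 70 mm long nose pocket. Origin: centre of its underside.
- loading_stand: Fixed low stand with a plywood top, 170 mm long (own x from -75 to +95 mm), 120 mm wide, top 50 mm above the bench. Origin: on the bench, under its middle line. The tray starts on it, nose to own +x, the side where the gap is; the gap begins at x = +95 mm in its frame.
- docking_stand: Fixed grey stand, 225 mm long (own x), 156 wide, top 50 mm above the bench. Origin: on the bench under the middle of its gap edge, a round 16 mm bar; own +x points away from the gap. The gap is 62 to 80 mm; the stands may be 5 mm and 2 degrees out of line. Two guides 14 mm high leave 108 mm (4 mm each side of the tray) from x = 46 mm on and flare at the mouth.
- buffer (a joint): How far the sprung rubber buffer at the dock's end is pushed in, m: 0 free (the tray's nose first touches it 5 mm short of latching), hard end 0.012. Spring 3 N at first touch plus 1.5 N per mm. The pin comes free behind the tail at 0.005 to 0.006 (about 11 N); the latched tray, resting back on the pin, leaves it at about 0.005. Over 0.0095 (17 N) is ramming.
- catch_pin (a joint): How far the brass catch pin (8 mm across, bevelled tip, stands 6 mm out of the docking stand's top on its middle line, nominally at x = 30 mm) is pushed down, m: 0 up, 0.006 flush. The tray's chamfered nose pushes it down with 2 to 4 N; it springs up again behind the square tail.
- oil_can: Brass oil can with a long spout, 72 x 88 x 202 mm, standing on the bench. Origin: centre of its underside.
- glue_bottle: White glue bottle with an orange nozzle, 63 x 62 x 191 mm, standing on the bench. Origin: centre of its underside.
- pencil_tin: Grey tin with pencils, 69 x 69 x 173 mm, standing on the bench. Origin: centre of its underside.
- dock_home (a point): Nominal place of the tray's origin when latched: docking stand x = 104, y = 0, z = 50 mm. Buffer and catch pin sit together on one clamped slide that may be set up to 12 mm nearer to or farther from the gap and is not measured, so the true place differs by as much: feel for the buffer.
There are look-alikes about, which are no part of the job. What is shaped like the tape_measure but turquoise is not meant.

How it is judged:
On the way, in this order (a step that is already met when the one before it is completed fails the run):
1. the tray's nose has crossed the gap and lies on the docking stand, still low and level (x of tray_nose in the frame of docking_stand above 0.01 m and height (world z) of tray_nose above 0.046 m and value of joint buffer below 0.001 m), for 0.05 s.
2. the buffer is pressed in by the tray and the pin has sprung up behind it (value of joint buffer above 0.0035 m and value of joint catch_pin below 0.0015 m and x of tray_tail in the frame of docking_stand above 0.018 m), for 0.1 s.
At the end, for the whole second after the job is handed in: The tray lies flat and released on the docking stand (within 3 mm of its top, 2 degrees of level, 5 degrees of the stand's direction), held at rest between the catch pin, up behind its tail, and the buffer, pushed in 3.5 to 7.5 mm; the tape measure is still in the nose pocket (all of step 2 and value of joint buffer below 0.0075 m and angle between the x axis of tray and the x axis of docking_stand, either way round below 0.09 rad and angle between tray's own z axis and vertical below 0.035 rad and height (world z) of tray_tail between 0.047 and 0.053 m and height (world z) of tray_nose between 0.047 and 0.053 m and horizontal distance between tape_measure and tray below 0.05 m and linear speed of tray below 0.02 m/s); the robot touches nothing.
It fails at once if the tray's nose or tail sags more than 5 mm below the stand tops (height (world z) of any of tray_nose, tray_tail below 0.045 m).
It fails at once if the tray's nose or tail is lifted more than 8 mm off the stands (height (world z) of any of tray_nose, tray_tail above 0.058 m).
It fails at once if the buffer is rammed: pushed in more than 9.5 mm (about 17 N) (value of joint buffer above 0.0095 m).
It fails at once if the tray is pushed against the docking stand's edge, guides or top with more than 30 N (contact force between tray and docking_stand above 30 N).
It fails at once if the oil can, glue bottle or pencil tin is moved by more than 20 mm (distance of any of oil_can, glue_bottle, pencil_tin from where it was at the start of the episode above 0.02 m).
It also fails if it takes over 72 s, if anything falls off the work surface, if the arm or the gripper's body presses on something with over 40 N, if the wrist force passes 120 N, or if a joint passes its speed limit or range.

## Working session

There is one attempt and no reset: what is moved stays moved. The work goes in short steps, Python scripts to look and compute and a tool call to move; the robot and the scene stay as the last step left them, time stands still between calls to the robot, and variables do not carry over. Pictures are saved under pics/ and viewed, at most 10 in all, crops included, and the job is handed in when it is done.

Besides the shell and the picture viewer there is one more tool, called by a JSON object that holds its "op" and its "data", one argument or row to a line. drive_tool: Moves the arm, as the interface text tells. Its arguments: {"type":"object","properties":{"deltas":{"type":"array"},"force":{"type":"number"}},"required":["deltas"]}

```bash
ls; mkdir -p pics; python3 - <<'E'
from plant import r
import cv2,numpy as np
for n in("scene","top"):
    p,d=r.snapshot(n); cv2.imwrite(f"pics/{n}0.png",p); np.savez(f"pics/{n}0.npz",p=p,d=d)
    print(n,r.camera_params(n))
s=r.get_state(); print(s)
E
```

```text
pics
scene {'fx': 380.3217837052483, 'fy': 380.3217837052483, 'cx': 281.33142909967717, 'cy': 209.74231028221402, 'k1': -0.0007020790862151883, 'R': array([[-0.87001798, -0.49291661,  0.0100955 ],
       [-0.35588469,  0.61371657, -0.70476809],
       [ 0.34119612, -0.61675374, -0.70936593]]), 't': array([0.61986778, 0.15260124, 0.99798118])}
top {'fx': 463.0459118318858, 'fy': 463.0459118318858, 'cx': 277.3428637901664, 'cy': 204.51187986542698, 'k1': -0.07138350359962843, 'R': array([[-0.00240531, -0.99952203,  0.03082088],
       [-0.99245475, -0.00139226, -0.12260354],
       [ 0.12258785, -0.03088323, -0.99197704]]), 't': array([0.2029348 , 0.60262679, 1.1117011 ])}
{'time_s': 0.1, 'joints': array([-1.50329081e+00,  1.81510693e-01,  1.60791895e+00,  4.42115114e-06,
        1.35380959e+00, -2.06290658e-01]), 'dq': array([-0.00046979, -0.00050835, -0.00205321, -0.00201195, -0.00140322,
       -0.0008345 ]), 'joint_torque': array([ 1.91768545e-04, -4.45881200e+01, -3.52236485e+01, -3.86706224e-04,
        4.14438400e-03, -1.21193449e-05]), 'tool_pos': array([ 0.15546273, -0.5530757 ,  0.24144424]), 'tcp_rot': array([-3.13998187e+00, -3.41493792e-04,  2.73794946e-01]), 'contact_force': array([ 9.92327941e-01, -3.99223028e-01,  6.27564546e-04]), 'wrist_torque': array([-0.01488466, -0.01720782, -0.02540759]), 'finger_force': 0.0, 'finger_gap': 1.0007930396014169}
```

View pics/top0.png

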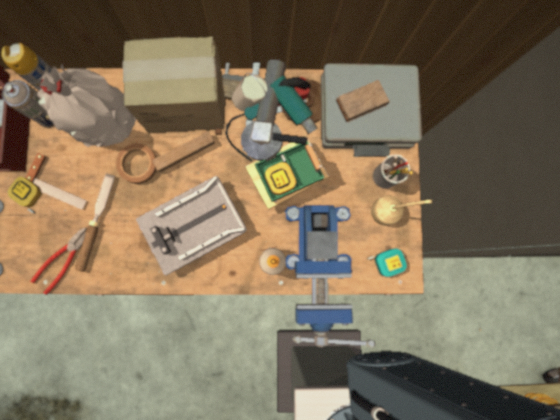

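View pics/scene0.png

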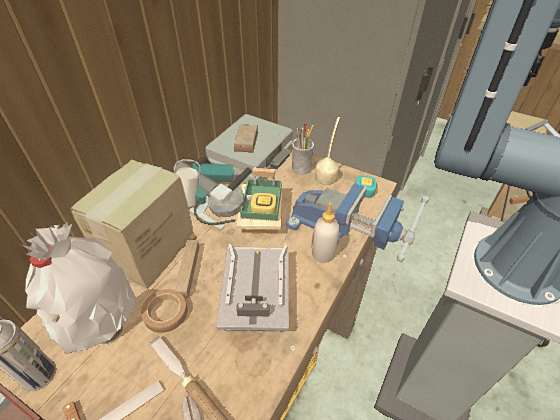

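The top view shows the tray at about (287,177), with the yellow tape measure at (280,179). The docking stand is at about (190,228), with its buffer at (163,238). There are two look-alikes: a yellow tape on the bench at (23,192) and a turquoise one at (392,263). The tape in the green tray is the one meant. The glue bottle is at (272,262), the oil can at (388,208) and the pencil tin at (395,172). I'll enlarge the tray and dock to check.

```bash
cat > h.py <<'E'
import numpy as np,cv2
from plant import r
def slopes(uv,c):
    K=np.array([[c["fx"],0,c["cx"]],[0,c["fy"],c["cy"]],[0,0,1]])
    return cv2.undistortPoints(np.array(uv,float).reshape(-1,1,2),K,np.array([c["k1"],0,0,0.]))[:,0]
def pose(c,s=None):
    if "R" in c: R,t=np.array(c["R"]),np.array(c["t"]); return R.T,-R.T@t
    from scipy.spatial.transform import Rotation as Q
    T=np.eye(4);T[:3,:3]=Q.from_euler("xyz",s["tcp_rot"]).as_matrix();T[:3,3]=s["tool_pos"]
    T=T@np.array(c["hand_eye"]);return T[:3,:3],T[:3,3]
def plane(uv,z,c,s=None):
    R,o=pose(c,s);d=np.c_[slopes(uv,c),np.ones(len(np.atleast_2d(uv)))]@R.T
    return o+d*((z-o[2])/d[:,2:])
def cloud(dep,c,s=None):
    v,u=np.mgrid[:dep.shape[0],:dep.shape[1]]
    R,o=pose(c,s);q=np.c_[slopes(np.c_[u.ravel(),v.ravel()],c),np.ones(u.size)]*dep.reshape(-1,1)
    return (o+q@R.T).reshape(*dep.shape,3)
E
python3 - <<'E'
from h import *
p=np.load("pics/top0.npz")["p"]
cv2.imwrite("pics/crop1.png",cv2.resize(p[130:285,130:335],None,fx=3.8,fy=3.8,interpolation=cv2.INTER_CUBIC))
for n in("top","scene"):
    z=np.load(f"pics/{n}0.npz");X=cloud(z["d"],r.camera_params(n));np.save(f"pics/{n}X.npy",X)
    hsv=cv2.cvtColor(z["p"],cv2.COLOR_BGR2HSV)
    if n=="top":
        for uv in[(190,228),(163,238),(287,177),(280,179),(272,262),(388,208),(395,172),(260,205),(315,158)]:print(uv,X[uv[1],uv[0]].round(3))
E
```

```text
(190, 228) [0.543 0.414 0.052]
(163, 238) [0.518 0.477 0.061]
(287, 177) [0.661 0.181 0.093]
(280, 179) [0.656 0.198 0.095]
(272, 262) [0.462 0.219 0.187]
(388, 208) [ 0.589 -0.063  0.076]
(395, 172) [ 0.67  -0.071  0.116]
(260, 205) [0.605 0.246 0.002]
(315, 158) [0.7   0.118 0.123]
```

View pics/crop1.png

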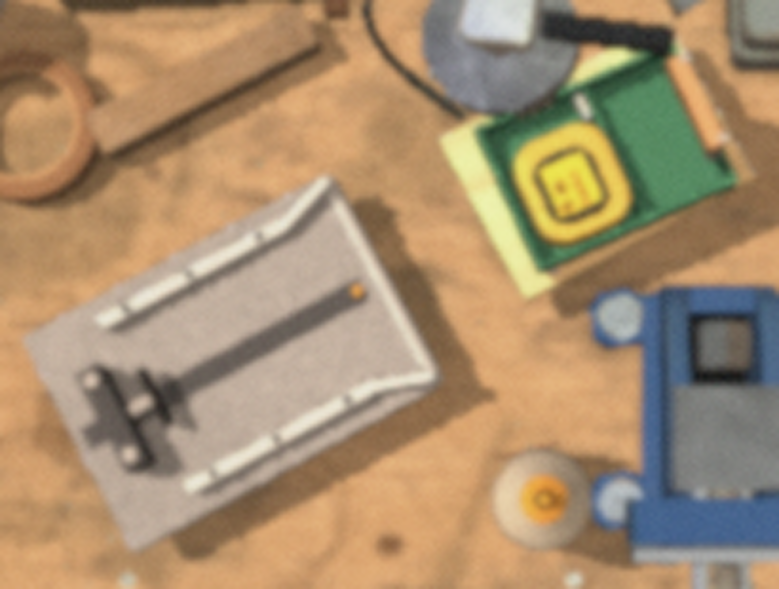

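In the crop the dock corners are at (332,178), (437,372), (28,342) and (133,548), the pin is at (358,291), and the handle bar runs from (680,62) to (714,142). The yellow tape sits inside the green tray, so it is the right one.

```bash
python3 - <<'E'
from h import *
c=r.camera_params("top")
f=lambda l:np.array(l,float)/3.8+130
D=plane(f([(332,178),(437,372),(28,342),(133,548)]),.05,c)
P=plane(f([(358,291)]),.053,c)
L=plane(f([(441,140),(527,296)]),.05,c)   # loading stand gap edge corners
X=np.load("pics/topX.npy");S=np.load("pics/sceneX.npy")
for n,A,im in(("top",X,np.load("pics/top0.npz")["p"]),("scene",S,np.load("pics/scene0.npz")["p"])):
    hs=cv2.cvtColor(im,cv2.COLOR_BGR2HSV)
    g=(A[...,2]>.112)&(A[...,2]<.135)&(abs(A[...,0]-.69)<.06)&(abs(A[...,1]-.115)<.06)&(hs[...,0]<25)
    q=A[g];print(n,"handle",len(q),q.mean(0).round(4)); 
    if len(q)>5: print(cv2.minAreaRect((q[:,:2]*1000).astype(np.float32)))
    gr=(hs[...,0]>55)&(hs[...,0]<90)&(hs[...,1]>110)&(A[...,2]>.07)&(A[...,2]<.09)&(abs(A[...,0]-.66)<.12)&(abs(A[...,1]-.18)<.12)
    q=A[gr];print(n,"rim",len(q),cv2.minAreaRect((q[:,:2]*1000).astype(np.float32)))
print("dock",D.round(4),"pin",P.round(4),"Ledge",L.round(4))
m=(D[0]+D[1])/2; e=(D[2]+D[3])/2-m; print("origin",m,"len",np.linalg.norm(e),"w",np.linalg.norm(D[0]-D[1]),"yaw",np.degrees(np.arctan2(e[1],e[0])))
el=L[1]-L[0];print("L width",np.linalg.norm(el),"yaw",np.degrees(np.arctan2(el[1],el[0])),"mid",L.mean(0),"edges sep",np.linalg.norm(L.mean(0)-m))
hw=plane(f([(680,62),(714,142)]),.126,c);print("handle ray",hw,hw.mean(0))
# obstacles above .14 around swept handle path
a=np.array([.70,.118]);b=a+.23*np.array([e[0],e[1]])/np.linalg.norm(e)
for A in(X,S):
    q=A[(A[...,2]>.11)&(A[...,2]<.4)];t=np.clip((q[:,:2]-a)@(b-a)/((b-a)@(b-a)),0,1);d=np.linalg.norm(q[:,:2]-a-t[:,None]*(b-a),axis=1)
    k=(d<.12)&(d>.04);o=np.round(q[k],2);u,n=np.unique(np.round(q[k]/.03).astype(int),axis=0,return_counts=True);print((u[n>3]*.03).round(2).tolist())
E
```

```text
top handle 203 [0.711  0.1275 0.1248]
((718.6771240234375, 131.26611328125), (94.72408294677734, 30.90174674987793), 39.221317291259766)
top rim 0 ((0.0, 0.0), (0.0, 0.0), 0.0)
scene handle 220 [0.713  0.1332 0.1237]
((718.158447265625, 133.54946899414062), (97.50326538085938, 32.66271209716797), 41.40080261230469)
scene rim 0 ((0.0, 0.0), (0.0, 0.0), 0.0)
dock [[0.6689 0.35   0.05  ]
 [0.5436 0.2816 0.05  ]
 [0.5625 0.5425 0.05  ]
 [0.4325 0.4723 0.05  ]] pin [[0.5951 0.3321 0.053 ]] Ledge [[0.694  0.2799 0.05  ]
 [0.5924 0.2242 0.05  ]]
origin [0.60624594 0.31580562 0.05      ] len 0.2202980497708683 w 0.1427451478858545 yaw 119.59011322850576
L width 0.1158842368515294 yaw -151.27736300528045 mid [0.64322747 0.25209305 0.05      ] edges sep 0.07366766618700546
handle ray [[0.72738698 0.13186973 0.126     ]
 [0.67776085 0.11176045 0.126     ]] [0.70257392 0.12181509 0.126     ]
[[0.75, 0.15, 0.12], [0.75, 0.18, 0.12], [0.75, 0.21, 0.12], [0.75, 0.24, 0.12], [0.78, 0.21, 0.12], [0.78, 0.24, 0.12], [0.81, 0.15, 0.12]]
[[0.72, 0.15, 0.12], [0.75, 0.15, 0.12], [0.75, 0.18, 0.12], [0.75, 0.21, 0.12], [0.75, 0.24, 0.12], [0.75, 0.27, 0.12], [0.78, 0.21, 0.12], [0.78, 0.24, 0.12], [0.81, 0.15, 0.12]]
```

{"op": "drive_tool", "data": {
  "deltas": [
    [0,0,-6.6,0,0,-55,85],
    [0,0,-6.7,0,0,-55,60],
    [0,0,0,50.3,-20.3,0,45],
    [0,0,0,50.3,-20.3,0,45],
    [0,0,0,50.3,-20.3,0,45],
    [0,0,0,50.3,-20.3,0,45],
    [0,0,0,50.3,-20.3,0,45],
    [0,0,0,50.3,-20.3,0,45]
  ]
}}

```text
time_s: 1.1
tool_pos: [0.3612, -0.2992, 0.352]
tcp_rot: [-3.141, 0.0, 0.506]
contact_force: [1.1, -0.2, 0.1]
finger_gap: 0.529
finger_force: 0.0
```

{"op": "drive_tool", "data": {
  "deltas": [
    [0,0,0,50.3,-20.3,0,45],
    [0,0,0,50.3,-20.3,0,45],
    [0,0,0,50.3,-20.3,0,45],
    [0,0,0,50.3,-20.3,0,45],
    [0,0,0,50.3,-20.3,0,45],
    [0,0,0,50.3,-20.3,0,45],
    [0,0,0,50.3,-20.3,0,45],
    [0,0,0,50.3,-20.3,0,45]
  ]
}}

```text
time_s: 2.1
tool_pos: [0.6345, 0.0378, 0.3517]
tcp_rot: [-3.141, 0.001, 0.506]
contact_force: [1.1, 0.2, -0.5]
finger_gap: 0.526
finger_force: 0.0
```

{"op": "drive_tool", "data": {
  "deltas": [
    [0,0,0,50.3,-20.3,0,45],
    [0,0,0,50.3,-20.3,0,45],
    [0,0,0,0,0,0,45]
  ]
}}

```text
time_s: 2.48
tool_pos: [0.7027, 0.1239, 0.3491]
tcp_rot: [-3.139, 0.003, 0.51]
contact_force: [0.3, -0.5, 0.2]
finger_gap: 0.524
finger_force: 0.0
```

```bash
python3 - <<'E'
from h import *
s=r.get_state();p,d=r.snapshot("wrist");c=r.camera_params("wrist");print(c,s["tool_pos"],s["tcp_rot"])
np.savez("pics/w1.npz",p=p,d=d,pos=s["tool_pos"],rot=s["tcp_rot"])
cv2.imwrite("pics/w1.png",p)
E
```

```text
{'fx': 356.2424496706429, 'fy': 356.2424496706429, 'cx': 279.74496481163055, 'cy': 212.19049471143353, 'k1': -0.06753633523857945, 'hand_eye': array([[-1.45670057e-04, -9.63894294e-01, -2.66285126e-01,
         6.90741204e-02],
       [ 9.99999889e-01, -2.59696835e-04,  3.93000759e-04,
         4.54585779e-05],
       [-4.47964593e-04, -2.66285040e-01,  9.63894225e-01,
        -1.31861491e-01],
       [ 0.00000000e+00,  0.00000000e+00,  0.00000000e+00,
         1.00000000e+00]])} [0.70273777 0.1239301  0.34908841] [-3.13911381e+00  2.95265114e-03  5.09984500e-01]
```

View pics/w1.png

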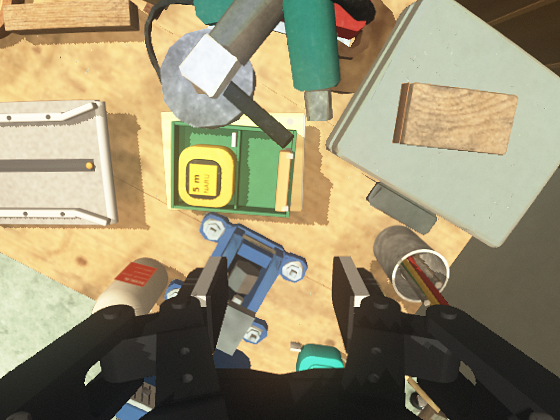

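The wrist view shows the handle bar at about (285,180), the tray rim from (170,122) to (295,215), the dock's gap edge from (103,100) to (112,222) with the pin at (89,166), and the grinder's black handle reaching to (290,143). That handle may overhang the tray.

```bash
python3 - <<'E'
from h import *
z=np.load("pics/w1.npz");c=r.camera_params("wrist");s=dict(tool_pos=z["pos"],tcp_rot=z["rot"])
X=cloud(z["d"],c,s);np.save("pics/w1X.npy",X);p=z["p"]
cv2.imwrite("pics/w1c.png",cv2.resize(p[80:245,0:345],None,fx=2.3,fy=2.3,interpolation=cv2.INTER_CUBIC))
for uv in[(285,160),(285,180),(283,200),(275,133),(288,140),(250,115),(225,80),(318,110),(232,130),(172,125),(298,160)]:print(uv,X[uv[1],uv[0]].round(3))
E
```

```text
(285, 160) [0.726 0.132 0.127]
(285, 180) [0.709 0.122 0.126]
(283, 200) [0.69  0.113 0.126]
(275, 133) [0.744 0.153 0.126]
(288, 140) [0.745 0.139 0.125]
(250, 115) [0.747 0.183 0.117]
(225, 80) [0.765 0.222 0.106]
(318, 110) [0.786 0.124 0.091]
(232, 130) [0.719 0.198 0.055]
(172, 125) [0.695 0.256 0.08 ]
(298, 160) [0.726 0.112 0.052]
```

View pics/w1c.png

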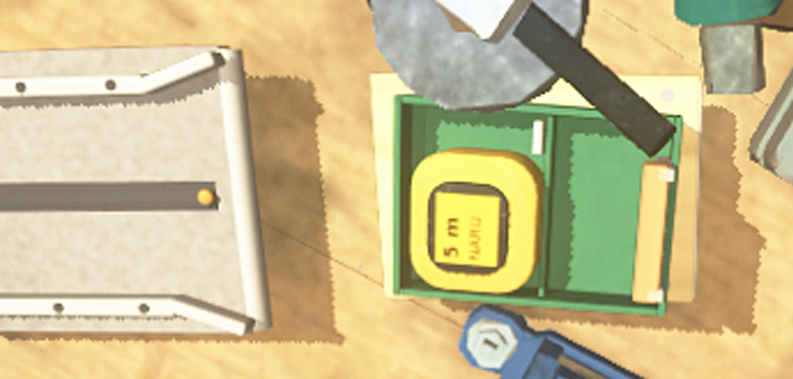

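The crop shows the bar from (655,165) to (648,300), the tray's rim corners at (395,97), (680,117), (398,293) and (663,313), the dock's gap edge from (235,50) to (262,328), and the grinder bar's tip at about (660,150), close to the end of the handle bar. Next I'll measure the clearances.

```bash
python3 - <<'E'
from h import *
z=np.load("pics/w1.npz");c=r.camera_params("wrist");s=dict(tool_pos=z["pos"],tcp_rot=z["rot"])
X=np.load("pics/w1X.npy");p=z["p"]
f=lambda l:np.array(l,float)/2.3+[0,80]
bar=plane(f([(641,163),(672,166),(632,301),(661,303)]),.126,c,s)
rim=plane(f([(395,97),(680,117),(398,293),(663,313)]),.08,c,s)
bt=bar.mean(0);yb=(bar[0]+bar[1]-bar[2]-bar[3])/2;print("bar",bt.round(4),"len",np.linalg.norm(yb),"yaw tray",np.degrees(np.arctan2(yb[1],yb[0]))+90, "thick",np.linalg.norm(bar[0]-bar[1]))
lo=(rim[2]-rim[3])+(rim[0]-rim[1]);print("rim mid",rim.mean(0).round(4),np.linalg.norm(lo)/2,np.linalg.norm(rim[0]-rim[2]),np.linalg.norm(rim[1]-rim[3]),"yaw",[np.degrees(np.arctan2(*(v)[1::-1])) for v in(rim[0]-rim[1],rim[2]-rim[3])])
# guides inner edges at z .064 top, crop coords
G=plane(f([(0,95),(145,93),(0,297),(175,297)]),.064,c,s)
for a,b in((0,1),(2,3)):v=G[a]-G[b];print("guide yaw",np.degrees(np.arctan2(v[1],v[0])),G[a].round(4),G[b].round(4))
E_=plane(f([(233,50),(258,330)]),.05,c,s);v=E_[0]-E_[1];m=E_.mean(0)
print("edge",E_.round(4),np.linalg.norm(v),"yaw",np.degrees(np.arctan2(v[1],v[0]))+90,"mid",m)
pin=plane(f([(205,197)]),.056,c,s)[0];sl=plane(f([(0,196)]),.05,c,s)[0];v=sl-pin;print("pin",pin,"slot yaw",np.degrees(np.arctan2(v[1],v[0])))
a=np.radians(119.5);ex=np.array([np.cos(a),np.sin(a)]);ey=np.array([-ex[1],ex[0]])
print("guide mid lateral rel bar",[(g[:2]-bt[:2])@ey for g in G],"pin",(pin[:2]-bt[:2])@ex,(pin[:2]-bt[:2])@ey,"edge mid",(m[:2]-bt[:2])@ex,(m[:2]-bt[:2])@ey)
# grinder points in bar frame
q=X.reshape(-1,3);q=q[(q[:,2]>.085)&(q[:,2]<.3)];u=(q[:,:2]-bt[:2])@ex;w=(q[:,:2]-bt[:2])@ey
hs=(u>-.06)&(u<.25)
for sgn in(1,-1):
  for lo in np.arange(-.06,.25,.02):
    k=(u>lo)&(u<=lo+.02)&(sgn*w>.0)&(sgn*w<.12)&((abs(u)>.012)|(abs(w)>.033))&~((u>.05)&(abs(w)<.04))
    if k.sum()>5:print(sgn,round(lo,2),"min|w|",abs(w[k]).min().round(3),"zmax",q[k,2].max().round(3))
E
```

```text
bar [0.706  0.1221 0.126 ] len 0.06148803620356594 yaw tray 115.25656402054337 thick 0.013393835548385923
rim mid [0.682  0.1749 0.08  ] 0.13618922611256487 0.09741010655318161 0.0980582223452014 yaw [np.float64(115.03974911521638), np.float64(114.76281237124799)]
guide yaw 118.39176814405967 [0.5967 0.4474 0.064 ] [0.6349 0.3768 0.064 ]
guide yaw 119.190730043728 [0.4912 0.4138 0.064 ] [0.5414 0.324  0.064 ]
edge [[0.6734 0.35   0.05  ]
 [0.5394 0.2805 0.05  ]] 0.15088053669368512 yaw 117.42955056162315 mid [0.60639201 0.31525618 0.05      ]
pin [0.59732797 0.33219468 0.056     ] slot yaw 118.63604484218271
guide mid lateral rel bar [np.float64(-0.06510437291673406), np.float64(-0.06355010942122266), np.float64(0.04329635730637319), np.float64(0.043851674048128786)] pin 0.2363308276654613 -0.008871238250299054 edge mid 0.2171249662145836 -0.008419258848769326
-1 -0.06 min|w| 0.023 zmax 0.111
-1 -0.04 min|w| 0.06 zmax 0.113
-1 -0.02 min|w| 0.034 zmax 0.131
-1 0.0 min|w| 0.033 zmax 0.13
-1 0.02 min|w| 0.05 zmax 0.123
-1 0.04 min|w| 0.058 zmax 0.116
-1 0.06 min|w| 0.054 zmax 0.116
-1 0.08 min|w| 0.054 zmax 0.114
-1 0.1 min|w| 0.058 zmax 0.108
-1 0.12 min|w| 0.073 zmax 0.091
```

```bash
python3 - <<'E'
from h import *
bt=np.array([.706,.1221]);a=np.radians(118.7);ex=np.array([np.cos(a),np.sin(a)]);ey=np.array([-ex[1],ex[0]])
for n in("w1X","topX","sceneX"):
  q=np.load(f"pics/{n}.npy").reshape(-1,3);u=(q[:,:2]-bt)@ex;w=(q[:,:2]-bt)@ey
  for lo in np.arange(-.02,.16,.02):
    row=[]
    for wl in(-.08,-.07,-.065,-.06,-.055,-.05,-.045,-.04,-.035):
      k=(u>lo)&(u<=lo+.02)&(w>wl-.005)&(w<=wl)&(q[:,2]>.083); row.append("%d:%.0f-%.0f"%(k.sum(),*(np.percentile(q[k,2]*1000,[10,90]))) if k.sum()>3 else "-")
    print(n,round(lo,2),row)
E
```

```text
w1X -0.02 ['-', '-', '-', '-', '-', '17:124-127', '49:126-129', '39:116-131', '17:116-128']
w1X 0.0 ['-', '-', '973:481-481', '56:121-124', '102:122-125', '100:123-127', '91:122-129', '60:122-129', '29:121-128']
w1X 0.02 ['38:94-116', '95:116-120', '99:116-121', '75:117-122', '51:117-122', '18:117-121', '-', '-', '-']
w1X 0.04 ['96:109-115', '85:97-115', '80:95-100', '52:88-99', '18:83-98', '-', '-', '-', '-']
w1X 0.06 ['103:96-110', '96:96-98', '94:96-98', '94:96-99', '78:96-99', '35:85-97', '-', '-', '-']
w1X 0.08 ['90:93-96', '92:93-96', '88:94-96', '89:94-97', '73:94-97', '46:88-96', '-', '-', '-']
w1X 0.1 ['89:90-93', '89:91-94', '85:91-94', '61:92-94', '21:92-95', '-', '-', '-', '-']
w1X 0.12 ['40:88-90', '10:89-91', '-', '-', '-', '-', '-', '-', '-']
w1X 0.14 ['-', '-', '-', '-', '-', '-', '-', '-', '-']
topX -0.02 ['-', '-', '-', '-', '-', '-', '8:125-129', '6:117-130', '4:116-128']
topX 0.0 ['-', '-', '-', '9:119-124', '12:122-125', '17:123-127', '22:113-129', '17:120-131', '12:118-128']
topX 0.02 ['-', '15:116-121', '18:116-121', '21:111-121', '15:108-122', '9:113-123', '-'
[... 623 characters left out ...]
 '10:123-129', '14:119-131', '15:117-131', '10:120-130']
sceneX 0.02 ['-', '6:118-122', '8:119-123', '17:109-124', '16:110-126', '10:110-123', '6:99-121', '-', '-']
sceneX 0.04 ['13:109-117', '19:99-116', '20:100-117', '7:101-117', '-', '-', '-', '-', '-']
sceneX 0.06 ['15:98-114', '10:98-102', '10:98-101', '10:98-102', '13:98-102', '10:95-100', '4:83-85', '-', '-']
sceneX 0.08 ['12:94-106', '10:95-99', '9:96-98', '10:96-99', '8:96-98', '14:92-99', '7:85-96', '-', '-']
sceneX 0.1 ['10:90-95', '11:92-97', '16:88-97', '16:86-96', '13:85-97', '9:83-95', '-', '-', '-']
sceneX 0.12 ['10:85-92', '9:85-93', '-', '-', '-', '-', '-', '-', '-']
sceneX 0.14 ['-', '-', '-', '-', '-', '-', '-', '-', '-']
```

{"op": "drive_tool", "data": {
  "deltas": [
    [0,0,4.1,2,3,-2,45],
    [0,0,0,0,0,50,45],
    [0,0,0,0,0,50,45],
    [0,0,0,0,0,50,45],
    [0,0,0,0,0,30,45],
    [0,0,0,0,0,0,45],
    [0,0,0,0,0,0,45]
  ]
}}

```text
time_s: 3.4
tool_pos: [0.7061, 0.1181, 0.1766]
tcp_rot: [3.14, -0.002, 0.434]
contact_force: [1.4, -0.0, -0.3]
finger_gap: 0.527
finger_force: 0.0
```

```bash
python3 - <<'E'
from h import *
s=r.get_state();p,d=r.snapshot("wrist");c=r.camera_params("wrist");print(s["tool_pos"],s["tcp_rot"])
np.savez("pics/w2.npz",p=p,d=d,pos=s["tool_pos"],rot=s["tcp_rot"]);cv2.imwrite("pics/w2.png",p)
X=cloud(d,c,s);hs=cv2.cvtColor(p,cv2.COLOR_BGR2HSV)
k=(abs(X[...,2]-.126)<.006)&(np.hypot(X[...,0]-.706,X[...,1]-.122)<.045)&(hs[...,1]>70)&(hs[...,0]<25)
n,l,st,_=cv2.connectedComponentsWithStats(k.astype(np.uint8));i=1+st[1:,4].argmax()
v,u=np.nonzero(l==i);q=plane(np.c_[u,v],.126,c,s)
print(st[i],cv2.minAreaRect((q[:,:2]*1000).astype(np.float32)))
E
```

```text
[0.7061175  0.11812299 0.17657019] [ 3.14029180e+00 -2.43302168e-03  4.33554746e-01]
[ 261  184   24  108 2194] ((707.4237670898438, 122.76702880859375), (61.609893798828125, 12.95336627960205), 24.007875442504883)
```

View pics/w2.png

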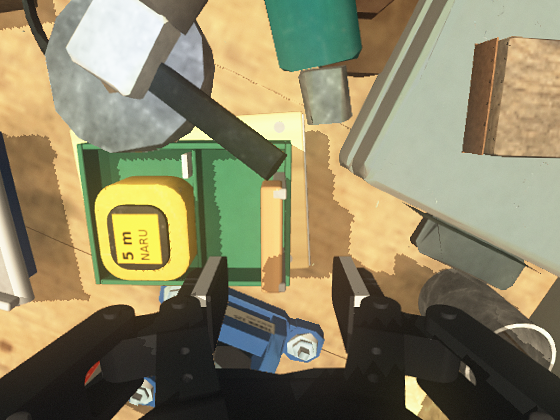

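The wrist view shows the bar at (261–285, 184–292), nearly centred between the fingers at u≈280. The grinder bar's tip at (285,165) is clear of the handle's end. I'll go down and grip.

{"op": "drive_tool", "data": {
  "deltas": [
    [0,0,0,3.2,-3.7,0,45],
    [0,0,0,0,0,35,45],
    [0,0,0,0,0,33,45],
    [0,0,0,0,0,0,45],
    [0,0,0,0,0,0,30]
  ],
  "force": 40
}}

```text
time_s: 4.08
tool_pos: [0.7078, 0.1238, 0.1084]
tcp_rot: [3.141, -0.002, 0.435]
contact_force: [0.4, 0.4, 0.4]
finger_gap: 0.354
finger_force: 0.0
```

{"op": "drive_tool", "data": {
  "deltas": [
    [0,0,0,0,0,0,22],
    [0,0,0,0,0,0,16],
    [0,0,0,0,0,0,10],
    [0,0,0,0,0,0,5],
    [0,0,0,0,0,0,5]
  ],
  "force": 50
}}

```text
time_s: 4.7
tool_pos: [0.7075, 0.1237, 0.1079]
tcp_rot: [3.141, -0.002, 0.434]
contact_force: [-0.8, 0.1, 5.8]
finger_gap: 0.134
finger_force: 49.8
```

{"op": "drive_tool", "data": {
  "deltas": [
    [0,0,0,-0.4,-4,0,5],
    [0,0,0,-0.4,-6,0,5],
    [0,0,0,-0.4,-6,0,5],
    [0,0,0,-0.4,-6,0,5],
    [0,0,0,-0.4,-6,0,5],
    [0,0,0,-0.4,-6,0,5],
    [0,0,0,-0.4,-6,0,5],
    [0,0,0,0,0,0,5]
  ]
}}

```text
time_s: 5.7
tool_pos: [0.6881, 0.1588, 0.1078]
tcp_rot: [3.14, -0.002, 0.435]
contact_force: [0.4, -1.9, 6.7]
finger_gap: 0.132
finger_force: 50.0
```

{"op": "drive_tool", "data": {
  "deltas": [
    [0,0,-0.6,0,-2,0,5],
    [0,0,-0.7,0,-3,0,5],
    [0,0,-0.7,0,-3,0,5],
    [0,0,-0.6,0,-3,0,5],
    [0,0,-0.6,0,-3,0,5],
    [0,0,-0.6,0,-3,0,5],
    [0,0,0,0,0,0,5],
    [0,0,0,0,0,0,5]
  ]
}}

```text
time_s: 6.7
tool_pos: [0.6809, 0.1737, 0.1079]
tcp_rot: [3.14, -0.003, 0.501]
contact_force: [2.8, -1.5, 6.0]
finger_gap: 0.128
finger_force: 49.9
```

```bash
python3 - <<'E'
from h import *
s=r.get_state();p,d=r.snapshot("wrist");c=r.camera_params("wrist");print(s["tool_pos"],s["tcp_rot"])
np.savez("pics/w3.npz",p=p,d=d,pos=s["tool_pos"],rot=s["tcp_rot"]);cv2.imwrite("pics/w3.png",p)
a=np.radians(118.7);ex=np.array([np.cos(a),np.sin(a)]);ey=np.array([-ex[1],ex[0]])
v=s["tool_pos"][:2]-[.6064,.3153];print("bar in dock",v@ex,v@ey)
E
```

```text
[0.68088154 0.17366461 0.10785453] [ 3.13984585e+00 -2.67911294e-03  5.00594930e-01]
bar in dock -0.16000272199559273 0.0026854411735455744
```

View pics/w3.png

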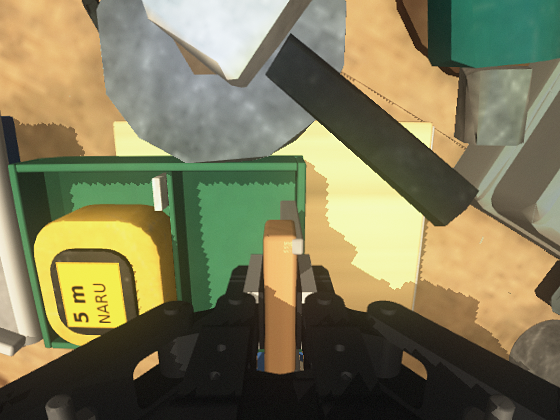

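The view shows the tray square to the gripper, with its rim edge at v≈157 nearly level, the bar held at (280,300), the tape in its pocket, and the grinder bar now behind the handle. I'll cross the gap.

{"op": "drive_tool", "data": {
  "deltas": [
    [0,0,0,0.4,-4,0,5],
    [0,0,0,0.4,-5,0,5],
    [0,0,0,0.4,-5,0,5],
    [0,0,0,0.4,-5,0,5],
    [0,0,0,0.4,-4,0,5],
    [0,0,0,0.4,-3,0,5],
    [0,0,0,0.3,-3,0,5],
    [0,0,0,0,-3,0,5]
  ]
}}

```text
time_s: 7.75
tool_pos: [0.6682, 0.2024, 0.108]
tcp_rot: [3.139, -0.003, 0.5]
contact_force: [1.0, -3.4, 7.5]
finger_gap: 0.131
finger_force: 50.0
```

{"op": "drive_tool", "data": {
  "deltas": [
    [0,0,0,0,-3,0,5],
    [0,0,0,0,-3,0,5],
    [0,0,0,0,-3,0,5],
    [0,0,0,0,-3,0,5],
    [0,0,0,0,-3,0,5],
    [0,0,0,0,-3,0,5],
    [0,0,0,0,-3,0,5],
    [0,0,0,0,0,0,5]
  ]
}}

```text
time_s: 8.75
tool_pos: [0.6579, 0.221, 0.1078]
tcp_rot: [3.139, -0.002, 0.501]
contact_force: [2.2, -2.6, 6.3]
finger_gap: 0.13
finger_force: 49.9
```

{"op": "drive_tool", "data": {
  "deltas": [
    [0,0,0,0,-3,0,5],
    [0,0,0,0,-3,0,5],
    [0,0,0,0,-3,0,5],
    [0,0,0,0,-3,0,5],
    [0,0,0,0,-3,0,5],
    [0,0,0,0,-3,0,5],
    [0,0,0,0,-3,0,5],
    [0,0,0,0,0,0,5]
  ]
}}

```text
time_s: 9.75
tool_pos: [0.6477, 0.2398, 0.1079]
tcp_rot: [3.14, -0.003, 0.501]
contact_force: [1.6, -2.2, 6.5]
finger_gap: 0.131
finger_force: 50.1
```

```bash
python3 - <<'E'
from h import *
s=r.get_state();p,d=r.snapshot("wrist");p2,d2=r.snapshot("top")
np.savez("pics/t4.npz",p=p2,d=d2)
a=np.radians(118.7);ex=np.array([np.cos(a),np.sin(a)]);ey=np.array([-ex[1],ex[0]])
v=s["tool_pos"][:2]-[.6064,.3153];print("bar in dock",v@ex,v@ey,s["contact_force"])
cv2.imwrite("pics/w4.png",np.hstack([cv2.resize(p[90:370,0:320],(400,350)),cv2.resize(p2[150:290,130:290],(400,350))]))
E
```

```text
bar in dock -0.0860805110866283 2.3930828815103247e-06 [ 1.56022167 -2.23743091  6.54819117]
```

View pics/w4.png

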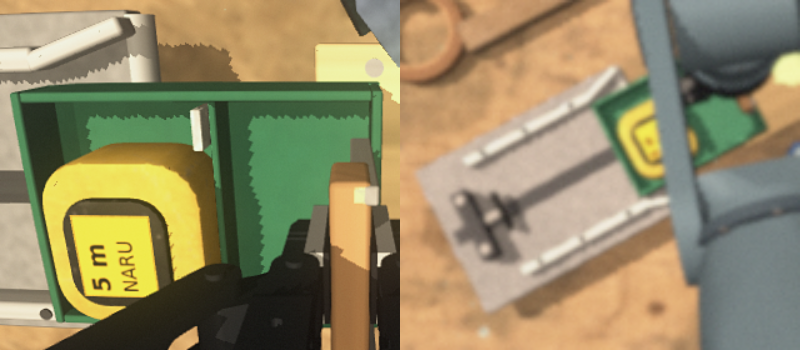

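The left half shows the tray's nose rim corners at (12,92) and (45,322), between the guides whose inner edges are at about (0,72) and (0,292). The tape is in the pocket and the tray looks level. I'll check the lateral clearance.

```bash
python3 - <<'E'
from h import *
s=r.get_state();c=r.camera_params("wrist")
a=np.radians(118.7);ex=np.array([np.cos(a),np.sin(a)]);ey=np.array([-ex[1],ex[0]])
f=lambda l:np.array(l,float)/1.25+[0,90]
g=lambda l:(np.array(l,float)-[400,0])/2.5+[130,150]
w=lambda Q:(((Q[:,:2]-[.6064,.3153])@np.c_[ex,ey])*1000).round(1).tolist()
print("wrist nose",w(plane(f([(12,92),(45,322),(380,85)]),.08,c,s)),"guides",w(plane(f([(0,72),(0,292)]),.064,c,s)))
c=r.camera_params("top")
print("top nose",w(plane(g([(594,104),(636,196)]),.08,c)),"guides",w(plane(g([(482,160),(580,108),(530,262),(620,212)]),.064,c)))
E
```

```text
wrist nose [[40.1, -48.7], [46.9, 51.5], [-97.1, -50.1]] guides [[56.5, -54.9], [79.8, 47.8]]
top nose [[37.5, -44.8], [43.7, 51.5]] guides [[157.5, -51.3], [51.7, -50.9], [162.0, 57.0], [64.8, 56.1]]
```

```bash
python3 - <<'E'
from h import *
s=r.get_state();a=np.radians(118.7);ex=np.array([np.cos(a),np.sin(a)]);ey=np.array([-ex[1],ex[0]])
w=lambda Q:((Q[:,:2]-[.6064,.3153])@np.c_[ex,ey])*1000
p,d=r.snapshot("wrist")
for n,im,c,st in(("wrist",p,r.camera_params("wrist"),s),("top",np.load("pics/t4.npz")["p"],r.camera_params("top"),None)):
    h=cv2.cvtColor(im,cv2.COLOR_BGR2HSV);m=cv2.inRange(h,(60,90,25),(90,255,255))
    if n=="wrist":   # upper rim line: first green pixel per column
        U=np.arange(30,295,5);V=np.array([np.nonzero(m[120:,u])[0][:1].sum()+120 for u in U]);Q=w(plane(np.c_[U,V],.08,c,st))
        k=np.polyfit(Q[:,0],Q[:,1],1);k=np.polyfit(*Q[abs(np.polyval(k,Q[:,0])-Q[:,1])<1.5].T,1);print(n,"long edge yaw rel",np.degrees(np.arctan(k[0])),"y at mid",np.polyval(k,-30),Q[::8].round(1).tolist())
    V=np.arange(175,330,5) if n=="wrist" else np.arange(196,225,2)
    lo=0 if n=="wrist" else 195
    pts=[(lo+np.nonzero(m[v,lo:])[0][0],v) for v in V if m[v,lo:].any()];Q=w(plane(pts,.08,c,st))
    k=np.polyfit(Q[:,1],Q[:,0],1);k=np.polyfit(*Q[abs(np.polyval(k,Q[:,1])-Q[:,0])<2].T[::-1],1);print(n,"nose edge yaw rel",-np.degrees(np.arctan(k[0])),Q[::5].round(1).tolist())
    if n=="top":
        g=cv2.inRange(h,(0,0,185),(40,60,255)); 
        P=np.argwhere(g)[:,::-1];Q=w(plane(P,.064,c,st))
        for sg in(-1,1):
            k=(Q[:,0]>55)&(Q[:,0]<165)&(abs(sg*Q[:,1]-58)<9);q=Q[k];b=np.polyfit(q[:,0],q[:,1],1);print("guide",sg,k.sum(),np.degrees(np.arctan(b[0])),np.polyval(b,100))
E
```

```text
wrist long edge yaw rel -0.3573321469067265 y at mid -48.01810701435243 [[29.8, -48.3], [10.2, -48.0], [-8.9, -48.3], [-27.5, -48.1], [-45.8, -48.0], [-63.9, -47.9], [-81.9, -47.9]]
wrist nose edge yaw rel 0.4712410872632226 [[40.9, -43.3], [40.7, -31.2], [41.1, -18.6], [40.6, -5.6], [40.8, 8.0], [41.0, 22.2]]
top nose edge yaw rel 34.06122008531464 [[35.3, -31.6], [-36.5, 34.8], [37.2, 32.5]]
guide -1 246 0.12563034876884877 -60.368869415528174
guide 1 298 0.2784473807618772 56.59614492790411<stdin>:13: RankWarning: Polyfit may be poorly conditioned
```

{"op": "drive_tool", "data": {
  "deltas": [
    [0,0,0,0.7,-2,0,5],
    [0,0,0,0.7,-3,0,5],
    [0,0,0,0.6,-3,0,5],
    [0,0,0,0,-3,0,5],
    [0,0,0,0,-3,0,5],
    [0,0,0,0,-3,0,5],
    [0,0,0,0,-3,0,5],
    [0,0,0,0,0,0,5]
  ]
}}

```text
time_s: 10.9
tool_pos: [0.6398, 0.2583, 0.1078]
tcp_rot: [3.14, -0.002, 0.501]
contact_force: [1.9, -1.8, 6.0]
finger_gap: 0.13
finger_force: 50.1
```

{"op": "drive_tool", "data": {
  "deltas": [
    [0,0,0,0,-3,0,5],
    [0,0,0,0,-3,0,5],
    [0,0,0,0,-3,0,5],
    [0,0,0,0,-3,0,5],
    [0,0,0,0,-3,0,5],
    [0,0,0,0,-3,0,5],
    [0,0,0,0,-3,0,5],
    [0,0,0,0,0,0,5]
  ]
}}

```text
time_s: 11.9
tool_pos: [0.6298, 0.2768, 0.1078]
tcp_rot: [3.14, -0.003, 0.501]
contact_force: [1.3, -2.2, 5.6]
finger_gap: 0.132
finger_force: 50.1
```

{"op": "drive_tool", "data": {
  "deltas": [
    [0,0,0,0,-4,0,5],
    [0,0,0,0,-4,0,5],
    [0,0,0,0,-4,0,5],
    [0,0,0,0,-4,0,5],
    [0,0,0,0,-4,0,5],
    [0,0,0,0,-4,0,5],
    [0,0,0,0,-4,0,5],
    [0,0,0,0,0,0,5]
  ]
}}

```text
time_s: 12.9
tool_pos: [0.6163, 0.3015, 0.1078]
tcp_rot: [3.14, -0.003, 0.501]
contact_force: [0.3, -1.2, 6.6]
finger_gap: 0.13
finger_force: 50.2
```

{"op": "drive_tool", "data": {
  "deltas": [
    [0,0,0,0,-4,0,5],
    [0,0,0,0,-4,0,5],
    [0,0,0,0,-4,0,5],
    [0,0,0,0,-4,0,5],
    [0,0,0,0,-4,0,5],
    [0,0,0,0,-3,0,5],
    [0,0,0,0,0,0,5]
  ]
}}

```text
time_s: 13.78
tool_pos: [0.6053, 0.3216, 0.1078]
tcp_rot: [3.14, -0.003, 0.501]
contact_force: [1.3, -3.1, 6.7]
finger_gap: 0.131
finger_force: 50.2
```

{"op": "drive_tool", "data": {
  "deltas": [
    [0,0,0,0,-2,0,5],
    [0,0,0,0,-2,0,5],
    [0,0,0,0,-2,0,5],
    [0,0,0,0,-2,0,5],
    [0,0,0,0,-2,0,5],
    [0,0,0,0,-2,0,5],
    [0,0,0,0,0,0,5]
  ]
}}

```text
time_s: 14.65
tool_pos: [0.5997, 0.3319, 0.1078]
tcp_rot: [3.14, -0.003, 0.501]
contact_force: [2.2, -3.2, 6.7]
finger_gap: 0.132
finger_force: 50.2
```

{"op": "drive_tool", "data": {
  "deltas": [
    [0,0,0,0,-1,0,5],
    [0,0,0,0,-1,0,5],
    [0,0,0,0,-1,0,5],
    [0,0,0,0,-1,0,5],
    [0,0,0,0,0,0,5]
  ]
}}

```text
time_s: 15.28
tool_pos: [0.5978, 0.3354, 0.1078]
tcp_rot: [3.14, -0.003, 0.5]
contact_force: [2.2, -3.3, 6.6]
finger_gap: 0.127
finger_force: 50.2
```

{"op": "drive_tool", "data": {
  "deltas": [
    [0,0,0,0,-1,0,5],
    [0,0,0,0,-1,0,5],
    [0,0,0,0,-1,0,5],
    [0,0,0,0,0,0,5]
  ]
}}

```text
time_s: 15.78
tool_pos: [0.5964, 0.338, 0.1078]
tcp_rot: [3.14, -0.003, 0.5]
contact_force: [2.0, -2.4, 6.7]
finger_gap: 0.129
finger_force: 50.2
```

{"op": "drive_tool", "data": {
  "deltas": [
    [0,0,0,0,-1,0,5],
    [0,0,0,0,-1,0,5],
    [0,0,0,0,0,0,5]
  ]
}}

```text
time_s: 16.15
tool_pos: [0.5954, 0.3397, 0.1078]
tcp_rot: [3.14, -0.003, 0.5]
contact_force: [2.0, -3.4, 6.3]
finger_gap: 0.13
finger_force: 50.2
```

{"op": "drive_tool", "data": {
  "deltas": [
    [0,0,0,0,-1,0,5],
    [0,0,0,0,-1,0,5],
    [0,0,0,0,0,0,5]
  ]
}}

```text
time_s: 16.52
tool_pos: [0.5945, 0.3415, 0.1079]
tcp_rot: [3.14, -0.003, 0.5]
contact_force: [1.8, -3.1, 7.2]
finger_gap: 0.135
finger_force: 50.2
```

{"op": "drive_tool", "data": {
  "deltas": [
    [0,0,0,0,-1,0,5],
    [0,0,0,0,-1,0,5],
    [0,0,0,0,0,0,5]
  ]
}}

```text
time_s: 16.9
tool_pos: [0.5935, 0.3433, 0.1078]
tcp_rot: [3.14, -0.003, 0.5]
contact_force: [1.9, -3.9, 6.6]
finger_gap: 0.133
finger_force: 50.2
```

{"op": "drive_tool", "data": {
  "deltas": [
    [0,0,0,0,-1,0,5],
    [0,0,0,0,0,0,5]
  ]
}}

```text
time_s: 17.15
tool_pos: [0.5931, 0.344, 0.1078]
tcp_rot: [3.14, -0.003, 0.5]
contact_force: [2.4, -3.0, 6.1]
finger_gap: 0.134
finger_force: 50.2
```

{"op": "drive_tool", "data": {
  "deltas": [
    [0,0,0,0,-1,0,5],
    [0,0,0,0,0,0,5]
  ]
}}

```text
time_s: 17.4
tool_pos: [0.593, 0.3443, 0.1079]
tcp_rot: [3.139, -0.003, 0.5]
contact_force: [3.1, -5.1, 6.3]
finger_gap: 0.132
finger_force: 50.2
```

{"op": "drive_tool", "data": {
  "deltas": [
    [0,0,0,0,-1,0,5],
    [0,0,0,0,0,0,5]
  ]
}}

```text
time_s: 17.65
tool_pos: [0.5927, 0.3449, 0.1079]
tcp_rot: [3.138, -0.003, 0.5]
contact_force: [3.5, -6.0, 6.3]
finger_gap: 0.134
finger_force: 50.1
```

{"op": "drive_tool", "data": {
  "deltas": [
    [0,0,0,0,-1,0,5],
    [0,0,0,0,-1,0,5],
    [0,0,0,0,0,0,5]
  ]
}}

```text
time_s: 18.02
tool_pos: [0.5921, 0.3463, 0.1081]
tcp_rot: [3.138, -0.003, 0.5]
contact_force: [3.5, -8.3, 5.8]
finger_gap: 0.133
finger_force: 50.2
```

{"op": "drive_tool", "data": {
  "deltas": [
    [0,0,0,0,-1,0,5],
    [0,0,0,0,-1,0,5],
    [0,0,0,0,0,0,5]
  ]
}}

```text
time_s: 18.4
tool_pos: [0.5915, 0.3476, 0.1082]
tcp_rot: [3.137, -0.003, 0.5]
contact_force: [5.5, -8.9, 7.5]
finger_gap: 0.129
finger_force: 50.2
```

{"op": "drive_tool", "data": {
  "deltas": [
    [0,0,0,0,-1,0,5],
    [0,0,0,0,-1,0,5],
    [0,0,0,0,0,0,5]
  ]
}}

```text
time_s: 18.77
tool_pos: [0.5907, 0.3488, 0.108]
tcp_rot: [3.136, -0.003, 0.5]
contact_force: [5.5, -10.1, 5.6]
finger_gap: 0.133
finger_force: 50.2
```

{"op": "drive_tool", "data": {
  "deltas": [
    [0,0,0,0,-1,0,5],
    [0,0,0,0,0,0,5]
  ]
}}

```text
time_s: 19.02
tool_pos: [0.5905, 0.3493, 0.108]
tcp_rot: [3.135, -0.003, 0.5]
contact_force: [6.6, -11.2, 6.2]
finger_gap: 0.132
finger_force: 50.2
```

{"op": "drive_tool", "data": {
  "deltas": [
    [0,0,0,0,-1,0,5],
    [0,0,0,0,0,0,5]
  ]
}}

```text
time_s: 19.27
tool_pos: [0.5902, 0.3499, 0.1081]
tcp_rot: [3.135, -0.003, 0.5]
contact_force: [7.0, -12.5, 6.1]
finger_gap: 0.129
finger_force: 50.3
```

{"op": "drive_tool", "data": {
  "deltas": [
    [0,0,0,0,-1,0,5],
    [0,0,0,0,0,0,5],
    [0,0,0,0,0,0,5]
  ]
}}

```text
time_s: 19.65
tool_pos: [0.5899, 0.3505, 0.1081]
tcp_rot: [3.135, -0.003, 0.499]
contact_force: [7.6, -13.7, 6.0]
finger_gap: 0.128
finger_force: 50.3
```

```bash
python3 - <<'E'
from h import *
s=r.get_state();a=np.radians(118.7);ex=np.array([np.cos(a),np.sin(a)])
F=[]
for _ in range(4):
    p,d=r.snapshot("scene");F.append(-r.get_state()["contact_force"][:2]@ex)
print("axial",np.round(F,1),"bar x",(s["tool_pos"][:2]-[.6064,.3153])@ex)
cv2.imwrite("pics/s5.png",cv2.resize(p[215:345,195:315],None,fx=4.5,fy=4.5,interpolation=cv2.INTER_CUBIC))
E
```

```text
axial [15.2 16.4 15.4 16.9] bar x 0.038844713656628595
```

View pics/s5.png

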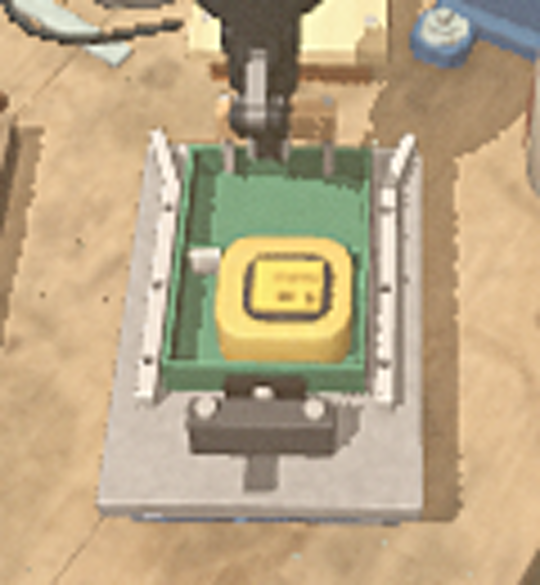

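The scene crop shows the tray between the guides and against the buffer at (262,390), with the tape in its pocket. The axial force is about 12.5 N over baseline, so the buffer is in about 6 mm. I'll back off gently to feel whether the pin holds.

{"op": "drive_tool", "data": {
  "deltas": [
    [0,0,0,0,1,0,5],
    [0,0,0,0,1,0,5],
    [0,0,0,0,0,0,5]
  ]
}}

```text
time_s: 20.23
tool_pos: [0.5899, 0.3502, 0.1079]
tcp_rot: [3.137, -0.003, 0.5]
contact_force: [5.0, -8.2, 5.5]
finger_gap: 0.131
finger_force: 50.3
```

{"op": "drive_tool", "data": {
  "deltas": [
    [0,0,0,0,1,0,5],
    [0,0,0,0,1,0,5],
    [0,0,0,0,0,0,5]
  ]
}}

```text
time_s: 20.6
tool_pos: [0.5904, 0.3491, 0.1078]
tcp_rot: [3.138, -0.003, 0.5]
contact_force: [3.8, -6.8, 6.4]
finger_gap: 0.132
finger_force: 50.3
```

{"op": "drive_tool", "data": {
  "deltas": [
    [0,0,0,0,1,0,5],
    [0,0,0,0,1,0,5],
    [0,0,0,0,0,0,5]
  ]
}}

```text
time_s: 20.98
tool_pos: [0.5908, 0.3484, 0.1078]
tcp_rot: [3.14, -0.003, 0.5]
contact_force: [3.0, -3.6, 6.1]
finger_gap: 0.123
finger_force: 50.3
```

{"op": "drive_tool", "data": {
  "deltas": [
    [0,0,0,0,1,0,5],
    [0,0,0,0,1,0,5],
    [0,0,0,0,0,0,5]
  ]
}}

```text
time_s: 21.35
tool_pos: [0.5909, 0.3483, 0.1078]
tcp_rot: [-3.141, -0.003, 0.501]
contact_force: [0.4, 2.9, 6.2]
finger_gap: 0.133
finger_force: 50.3
```

{"op": "drive_tool", "data": {
  "deltas": [
    [0,0,0,0,1,0,5],
    [0,0,0,0,1,0,5],
    [0,0,0,0,0,0,5]
  ]
}}

```text
time_s: 21.72
tool_pos: [0.5909, 0.3482, 0.1078]
tcp_rot: [-3.139, -0.003, 0.502]
contact_force: [-2.2, 7.1, 6.8]
finger_gap: 0.133
finger_force: 50.5
```

The position stalls at 0.3483 and the force reverses, so the pin is holding. I'll ease off the pull, release and lift clear.

{"op": "drive_tool", "data": {
  "deltas": [
    [0,0,0,0,-1,0,5],
    [0,0,0,0,-1.5,0,5],
    [0,0,0,0,0,0,5],
    [0,0,0,0,0,0,16],
    [0,0,0,0,0,0,24],
    [0,0,0,0,0,0,34],
    [0,0,0,0,0,0,34],
    [0,0,0,0,0,0,34]
  ]
}}

```text
time_s: 22.72
tool_pos: [0.5899, 0.3476, 0.1062]
tcp_rot: [-3.142, 0.0, 0.501]
contact_force: [-0.8, 0.0, 0.3]
finger_gap: 0.397
finger_force: 0.0
```

{"op": "drive_tool", "data": {
  "deltas": [
    [0,0,0,0,0,-4,34],
    [0,0,0,0,0,-10,34],
    [0,0,0,0,0,-30,34],
    [0,0,0,0,0,-50,34],
    [0,0,0,0,0,-50,34],
    [0,0,0,0,0,-50,34],
    [0,0,0,0,0,0,34]
  ]
}}

```text
time_s: 23.6
tool_pos: [0.5922, 0.3486, 0.308]
tcp_rot: [3.14, -0.012, 0.501]
contact_force: [-0.7, 0.1, 0.0]
finger_gap: 0.394
finger_force: 0.0
```

```bash
python3 - <<'E'
from h import *
s=r.get_state();p,d=r.snapshot("wrist")
print(s["tool_pos"],s["finger_gap"])
cv2.imwrite("pics/w6.png",p)
E
```

```text
[0.59223768 0.34861074 0.30802274] 0.3944717593307845
```

View pics/w6.png

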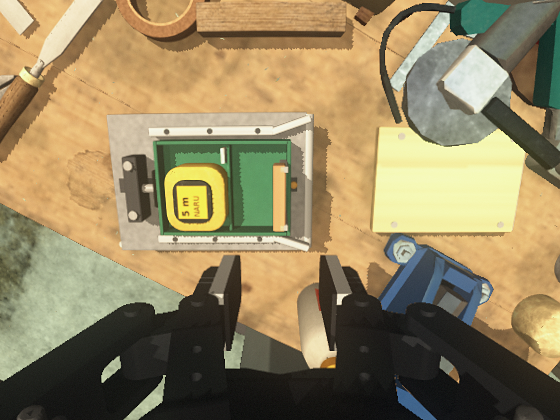

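The view shows the tray seated between the guides at (222,188). The pin is up behind its tail at (294,184), the nose is on the buffer at (148,188), the tape is in its pocket at (195,198), and the gripper is clear. I'll hand in.

```bash
python3 -c "
from plant import r
print(r.hand_in())"
```

```text
the job is handed in; nothing more can be done
None
```

The tray is across the gap and latched on the docking stand between the catch pin and the buffer, with the tape measure still in its pocket and the gripper clear; I handed the job in at about 24 s, and no verdict was returned.

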